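# Switch on the sensor modules in order

### The job

Switch on three of the sensor modules for the class experiment by lightly pressing their buttons right down with a fingertip, in this order: red, then yellow, then blue; each button stays down when pressed. Leave the green one off, and do not lift, grasp or shift the modules or the things standing among them.

Things in the scene. Friction and masses are not known exactly. Their poses are not given: they have to be found in the camera images.
- module_red: loose sensor module with the red button: white and grey case 60 x 80 x 32 mm (own x, y, z), 0.2 to 0.35 kg, on four rubber feet; origin: centre of its underside, z up. The button stands on its top, 12 mm to own +y of the centre
- button_red (a joint): travel of the red button in m: 0 = up (off), 0.009 = fully down (on). It moves straight down against a steady 3 N and has no return spring: it stays where it is left
- red_top (a point): centre of the top face of the red button, a round flat cap 31 mm in diameter; it moves with the cap. Up, it is 44 mm above the bench (12 mm above the case); fully down, 35 mm (3 mm above the case)
- module_yellow: loose sensor module with the yellow button: white and grey case 60 x 80 x 32 mm (own x, y, z), 0.2 to 0.35 kg, on four rubber feet; origin: centre of its underside, z up. The button stands on its top, 12 mm to own +y of the centre
- button_yellow (a joint): travel of the yellow button in m: 0 = up (off), 0.009 = fully down (on). It moves straight down against a steady 3 N and has no return spring: it stays where it is left
- yellow_top (a point): centre of the top face of the yellow button, a round flat cap 31 mm in diameter; it moves with the cap. Up, it is 44 mm above the bench (12 mm above the case); fully down, 35 mm (3 mm above the case)
- module_blue: loose sensor module with the blue button: white and grey case 60 x 80 x 32 mm (own x, y, z), 0.2 to 0.35 kg, on four rubber feet; origin: centre of its underside, z up. The button stands on its top, 12 mm to own +y of the centre
- button_blue (a joint): travel of the blue button in m: 0 = up (off), 0.009 = fully down (on). It moves straight down against a steady 3 N and has no return spring: it stays where it is left
- blue_top (a point): centre of the top face of the blue button, a round flat cap 31 mm in diameter; it moves with the cap. Up, it is 44 mm above the bench (12 mm above the case); fully down, 35 mm (3 mm above the case)
- module_green: loose sensor module with the green button: white and grey case 60 x 80 x 32 mm (own x, y, z), 0.2 to 0.35 kg, on four rubber feet; origin: centre of its underside, z up. The button stands on its top, 12 mm to own +y of the centre
- button_green (a joint): travel of the green button in m: 0 = up (off), 0.009 = fully down (on). It moves straight down against a steady 3 N and has no return spring: it stays where it is left
- green_top (a point): centre of the top face of the green button, a round flat cap 31 mm in diameter; it moves with the cap. Up, it is 44 mm above the bench (12 mm above the case); fully down, 35 mm (3 mm above the case)
- stain_bottle: brown round bottle with a red screw cap, 38 mm diameter, 78 mm high; origin: centre of its underside, z up; loose bystander
- marker: blue marker pen with a black cap lying flat, 131 mm long along its own y, 20 mm thick; origin: centre of its underside; loose bystander
- red_bung: small dark-red rubber stopper standing upright, 22 mm diameter, 20 mm high; origin: centre of its underside; loose bystander
- eyepiece: small pale grey round eyepiece case standing upright, 28 mm diameter, 35 mm high; origin: centre of its underside; loose bystander
Not all that is in view belongs to the job. Leave any purple look-alike of the module_red alone.

How it is judged (in metres and radians):
On the way, in this order (a step that is already met when the one before it is completed fails the run):
1. the red button is down, and all the later ones and the green one are still up (value of joint button_red above 0.006 m and value of joint each of button_yellow, button_blue, button_green below 0.002 m), for 0.1 s.
2. the yellow button is down, and those before it still are, and all the later ones and the green one are still up (value of joint each of button_red, button_yellow above 0.006 m and value of joint each of button_blue, button_green below 0.002 m), for 0.1 s.
3. the blue button is down, and those before it still are, and all the later ones and the green one are still up (value of joint each of button_red, button_yellow, button_blue above 0.006 m and value of joint button_green below 0.002 m), for 0.1 s.
At the end, for the whole second after the job is handed in: The red, yellow and blue buttons are down (more than 6 mm of their 9 mm), the green one is up (less than 2 mm), all four modules stand flat, at rest and within 20 mm of where they started, and the bottle, marker, stopper and eyepiece case are within 20 mm of where they started (all of step 3 and height (world z) of each of module_red, module_yellow, module_blue, module_green below 0.005 m and angle between each of module_red, module_yellow, module_blue, module_green's own z axis and vertical below 0.08 rad and distance of each of module_red, module_yellow, module_blue, module_green, stain_bottle, marker, red_bung, eyepiece from where it was at the start of the episode below 0.02 m and linear speed of each of module_red, module_yellow, module_blue, module_green below 0.02 m/s); the robot touches nothing.
It fails at once if the green button is pressed (more than 2 mm) (value of joint button_green above 0.002 m).
It fails at once if a module is lifted (more than 10 mm), tipped or shoved more than 20 mm (height (world z) of any of module_red, module_yellow, module_blue, module_green above 0.01 m or angle between any of module_red, module_yellow, module_blue, module_green's own z axis and vertical above 0.2 rad or distance of any of module_red, module_yellow, module_blue, module_green from where it was at the start of the episode above 0.02 m).
It fails at once if a module or its button is pressed with more than 20 N (contact force between any of the arm, the fingers and module_red above 20 N or contact force between any of the arm, the fingers and module_yellow above 20 N or contact force between any of the arm, the fingers and module_blue above 20 N or contact force between any of the arm, the fingers and module_green above 20 N).
It fails at once if a bystander (bottle, marker, stopper, eyepiece case) is moved more than 20 mm (distance of any of stain_bottle, marker, red_bung, eyepiece from where it was at the start of the episode above 0.02 m).
It also fails if it takes over 54 s, if anything falls off the work surface, if the arm or the gripper's body presses on something with over 40 N, if the wrist force passes 120 N, or if a joint passes its speed limit or range.

### The arm

A 6-joint arm with a two-finger parallel gripper is mounted at the origin on a cart in front of the work surface, level with it; the furniture and walls round the work are solid. World frame = base frame: x ahead of the robot, y to its left, z up, the work surface at z = 0. Lengths are in mm, angles in rad, forces in N, time in s.
With the tool pointing down it reaches from about 375 to 900 mm from the base axis. Payload 3.1 kg.
Tool frame: the origin (TCP) lies midway between the tips of the shut fingers; the grasp point (between the pads) lies 19 mm behind it; z points along the fingers, y is the line along which they close (so a half turn about z gives the same grasp; the last joint's range is limited). The gripper opens to 87 mm and grips with 3 to 60 N. Pads are 19 mm wide; open, the fingers measure 117 mm over their backs; the gripper's body (75 mm by 190 mm) begins 51 mm behind the grasp point.
Start: joints at [1.079, 0.527, 1.433, -0, 1.181, -0.178], TCP at [192.881, 594.469, 222.548] pointing down, gripper open.
Joint ranges: [-3.08, 3.08], [-0.75, 2.2], [0.22, 2.44], [-1.43, 4.57], [0, 2.65], [-2.85, 2.85]. Speed limits (rad/s): [2.79, 2.79, 3.14, 3.14, 3.14, 3.14].

### API

Orientations are given as a unit quaternion [w, x, y, z].
In Python, from bench import manip gives the robot as it stands.
- The arm moves only by the tool servo_tool, never from a script. Its argument "rows" is one flat list of numbers, 7 for each row, row after row: the gripper's target within -1 to 1 (fully open at 1, half-way at 0, shut at -1), then the shift along the world's x, y, z in m, then the turn, a rotation vector about the world's x, y, z in rad. In form: [gripper, tx, ty, tz, ax, ay, az, gripper, tx, ty, tz, ax, ay, az, ...]. A call has 1 to 20 rows; each row shifts and turns the commanded pose from where the row before left it; what a row does not reach is not made up. A row lasts 1/8 s, in which the tool goes at most 62.5 mm and 10.7 degrees, less where a joint would pass 70% of its speed; a pose out of reach is approached as far as the arm can. A call is refused whole if a number of a shift passes 0.0625 or a number of a turn 0.188, either way. A call with a gripper value outside its range is refused whole. The fingers move at their own pace and stop on an object; "squeeze" is the grip in N (left out, the last holds). Time passes only in rows, so rows that do not move let the fingers close. It gives the time, the measured TCP pose, the force, the opening and the grip force at its end, in the units of the state.
- manip.sense(): the state, without advancing time (a new reading comes with each control period).
- manip.read_camera(name): name is "side" or "top"; returns (picture, depth): 480x640x3 uint8, blue, green, red; 480x640 float32, mm along the optical axis (not along the pixel's ray), 0 where there is no reading.
- manip.get_calibration(name): a dict with "mtx" (3x3 intrinsics, pixels), "eye" and "attitude" of the camera in the world. Camera axes: x right, y up, looking along -z (the intrinsics and any distortion apply to the point x, -y, -z); pixel columns grow to the right and rows downward; lengths in mm; the calibration is good to about 2 mm. A picture is of the moment at which its call begins. get_calibration takes no time and is no camera call.
- manip.sign_off(): hands the job in; it is judged then, once.
The state is a dict: "time_s": time; "joints": joint angles; "dq": joint speeds; "effort": joint torques, N m; "tcp_pos": TCP position; "tcp_rot": TCP orientation; "contact_force": force on the tool from outside, world axes, zero at the start; "wrist_torque": the same for the moment, N m; "gripper_width": finger opening in mm; "finger_force": force on a finger pad.
Only numpy, scipy, OpenCV 4.12 (cv2) and the standard library are available. Lean on these libraries where they do the work, as an engineer would, in place of code of your own. Each camera call takes 0.05 s, during which the arm holds its last target. There are 200 camera calls.

## Working session

There is one attempt and no reset: what is moved stays moved. The work goes in short steps, Python scripts to look and compute and a tool call to move; the robot and the scene stay as the last step left them, time stands still between calls to the robot, and variables do not carry over. Pictures are saved under pics/ and viewed, at most 10 in all, crops included, and the job is handed in when it is done.

Besides the shell and the picture viewer there is one more tool, called after "Request:" as name(argument=value, ...), one argument or row to a line, values as JSON. servo_tool: Moves the arm, as the interface text tells. Its arguments: {"type":"object","properties":{"rows":{"type":"array","items":{"type":"number"}},"squeeze":{"type":"number"}},"required":["rows"]}

```bash
mkdir -p pics; cat > h.py <<'E'
import numpy as np, cv2
from bench import manip
from scipy.spatial.transform import Rotation as R
def rot(c):
    a=np.array(c["attitude"],float)
    return a if a.shape==(3,3) else R.from_quat(np.roll(a.ravel(),-1)).as_matrix()
def world(name,u,v,d):
    c=manip.get_calibration(name);K=np.array(c["mtx"])
    x=(u-K[0,2])/K[0,0]*d;y=(v-K[1,2])/K[1,1]*d
    return np.stack([x,-y,-d],-1)@rot(c).T+np.array(c["eye"])
E
python3 - <<'E'
from h import *
for n in("top","side"):
    p,d=manip.read_camera(n);cv2.imwrite(f"pics/{n}0.png",p);np.savez(f"{n}0.npz",p=p,d=d)
    print(n,manip.get_calibration(n))
print(manip.sense())
E
```

```text
top {'mtx': array([[563.31651448,   0.        , 325.01501748],
       [  0.        , 563.31651448, 238.74218216],
       [  0.        ,   0.        ,   1.        ]]), 'eye': array([ 426.5083588 ,  -78.44441969, 1431.1905173 ]), 'attitude': array([ 0.71398442,  0.04511645, -0.03028655, -0.69804977])}
side {'mtx': array([[516.74983228,   0.        , 316.35105835],
       [  0.        , 516.74983228, 238.71033679],
       [  0.        ,   0.        ,   1.        ]]), 'eye': array([209.80340308, 861.38695296, 775.73032863]), 'attitude': array([-0.15379894, -0.08227017,  0.44406826,  0.87885203])}
{'time_s': 0.1, 'joints': array([ 1.07851124e+00,  5.28344512e-01,  1.43377134e+00, -2.10952121e-05,
        1.18142186e+00, -1.78529166e-01]), 'dq': array([ 0.00025978, -0.00384635, -0.00453894, -0.00066808,  0.0021122 ,
        0.00221241]), 'effort': array([-1.10639000e-04, -4.40988922e+01, -1.77150750e+01,  6.35082624e-02,
        5.33856370e-02, -5.20369360e-05]), 'tcp_pos': array([192.57200126, 593.89512279, 221.68802847]), 'tcp_rot': array([-3.10900625e-04,  1.56231234e-01,  9.87720029e-01, -9.21546257e-04]), 'contact_force': array([ 0.08773907,  0.25739022, -0.47766568]), 'wrist_torque': array([ 0.00453957, -0.02416543,  0.02091117]), 'finger_force': 0.0, 'gripper_width': 86.9526816418535}
```

View pics/top0.png

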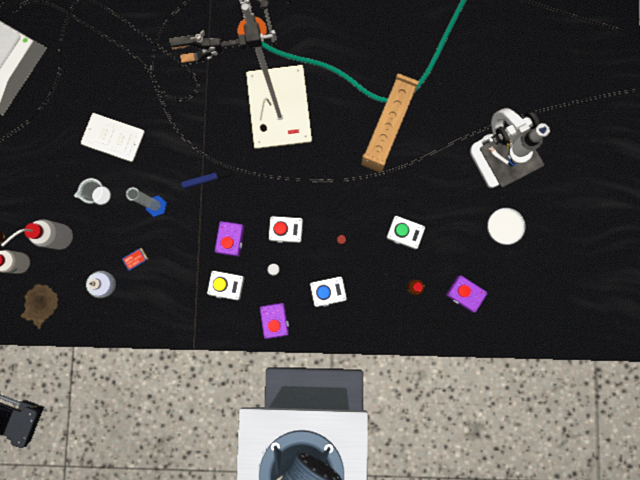

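View pics/side0.png

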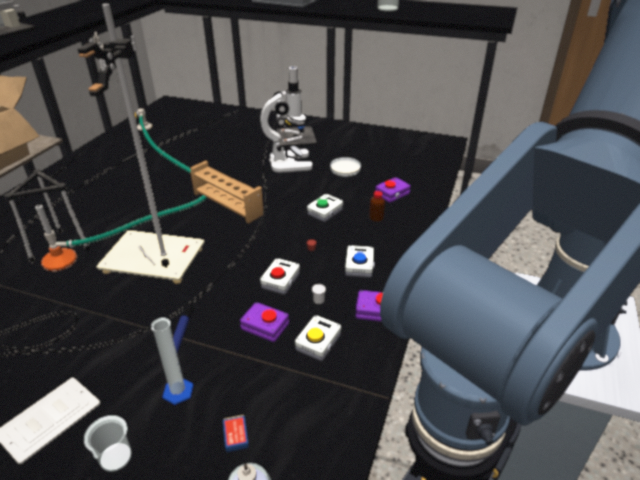

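Top view: the white-cased red candidate is at (281,229). The purple look-alikes with red buttons are at (229,239), (273,321) and (467,293), and are excluded by case colour. Yellow is at (220,285), blue at (323,292) and green at (402,230). The bung is at (341,239), the eyepiece at (273,269), the bottle at (417,287) and the marker at (200,180). I'll measure these and confirm red in a crop.

```bash
python3 - <<'E'
from h import *
z=np.load("top0.npz");p,d=z["p"],z["d"]
hsv=cv2.cvtColor(p,cv2.COLOR_BGR2HSV).astype(int);H,S,V=hsv[...,0],hsv[...,1],hsv[...,2]
def plane(u,v,h):
    # intersect ray with z=h
    a=world("top",u,v,1.0);e=np.array(manip.get_calibration("top")["eye"]);r=a-e
    return e+r*(h-e[2])/r[2]
vv,uu=np.mgrid[:480,:640]
for n,c,h in(("red",(281,229),44),("yellow",(220,285),44),("blue",(323,292),44),("green",(402,230),44),("purpA",(228,242),44),("purpB",(274,325),44),("bottle",(417,287),78),("bung",(341,239),20)):
    hc=H[c[1],c[0]];m=(abs((H-hc+90)%180-90)<10)&(S>110)&(V>60)&(np.hypot(uu-c[0],vv-c[1])<14)
    u,v=uu[m].mean(),vv[m].mean()
    dd=np.median(d[m]);print(n,hc,m.sum(),round(u,1),round(v,1),plane(u,v,h).round(1),"depth",world("top",u,v,dd).round(1))
print("eyepiece",plane(273.5,269,35).round(1))
# side check
z=np.load("side0.npz");q,d2=z["p"],z["d"]
hs=cv2.cvtColor(q,cv2.COLOR_BGR2HSV).astype(int);H,S,V=hs[...,0],hs[...,1],hs[...,2]
for n,c in(("red",(278,272)),("yellow",(316,336)),("blue",(360,258)),("green",(325,199))):
    hc=H[c[1],c[0]];m=(abs((H-hc+90)%180-90)<10)&(S>110)&(np.hypot(uu-c[0],vv-c[1])<14)
    e=np.array(manip.get_calibration("side")["eye"]);u,v=uu[m].mean(),vv[m].mean();r=world("side",u,v,1.)-e
    print("side",n,m.sum(),(e+r*(42-e[2])/r[2]).round(1),world("side",u,v,np.median(d2[m])).round(1))
cv2.imwrite("pics/c1.png",cv2.resize(p[205:345,190:390],(800,560),interpolation=cv2.INTER_CUBIC))
E
```

```text
red 1 137 280.0 228.0 [599.2  65.   44. ] depth [599.3  65.1  43.1]
yellow 30 138 219.2 284.0 [457.1 210.7  44. ] depth [457.1 210.9  42.9]
blue 107 138 323.0 292.0 [443.3 -45.8  44. ] depth [443.3 -45.8  43.5]
green 68 128 401.7 229.7 [ 601.4 -236.8   44. ] depth [ 601.4 -236.8   44.1]
purpA 1 108 226.7 242.2 [560.8 196.5  44. ] depth [560.8 196.5  43.8]
purpB 1 112 273.7 325.5 [359.1  72.8  44. ] depth [359.1  72.9  43.6]
bottle 179 87 417.4 286.5 [ 461.3 -271.6   78. ] depth [ 461.3 -271.7   77.1]
bung 4 69 341.0 239.0 [577.5 -87.3  20. ] depth [577.6 -87.3  19.5]
eyepiece [497.4  78.8  35. ]
side red 119 [596.6  71.8  42. ] [596.2  72.5  42.7]
side yellow 188 [454.5 217.7  42. ] [454.3 218.2  42.6]
side blue 106 [440.8 -39.1  42. ] [440.4 -37.7  43.1]
side green 59 [ 599.  -229.5   42. ] [ 598.4 -227.9   43.1]
```

View pics/c1.png

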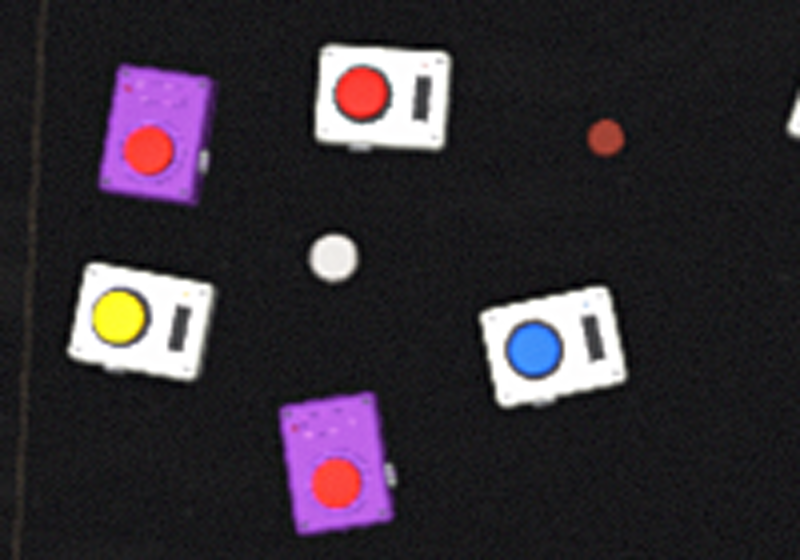

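The crop shows the white-cased module with the red button at crop (362,93), which is the one meant. The purple cases at left and bottom are look-alikes. The two cameras differ by about 7 mm in y, so I'll use the mean: red (598,68), yellow (456,214), blue (442,-42). Now I move above red with the gripper shutting.

Request:
servo_tool(
  rows=[-1,0.029,-0.0376,0,0,0,0,-1,0.029,-0.0376,0,0,0,0,-1,0.029,-0.0376,0,0,0,0,-1,0.029,-0.0376,0,0,0,0,-1,0.029,-0.0376,0,0,0,0,-1,0.029,-0.0376,0,0,0,0,-1,0.029,-0.0376,0,0,0,0,-1,0.029,-0.0376,0,0,0,0,-1,0.029,-0.0376,0,0,0,0,-1,0.029,-0.0376,0,0,0,0,-1,0.029,-0.0376,-0.03,0,0,0,-1,0.029,-0.0376,-0.04,0,0,0,-1,0.029,-0.0376,-0.04,0,0,0,-1,0.029,-0.0376,-0.03,0,0,0,-1,0,0,-0.02,0,0,0,-1,0,0,0,0,0,0,-1,0,0,0,0,0,0],
  squeeze=5,
)

```text
time_s: 2.22
tcp_pos: [598.7, 68.5, 63.0]
tcp_rot: [0.0, 0.156, 0.988, 0.0]
contact_force: [-0.2, 0.5, -0.3]
gripper_width: 0.3
finger_force: 0.0
```

```bash
python3 - <<'E'
from h import *
s=manip.sense();print(s["time_s"],s["tcp_pos"],s["tcp_rot"],s["contact_force"],s["gripper_width"])
p,d=manip.read_camera("side");c=manip.get_calibration("side");K=np.array(c["mtx"])
q=(s["tcp_pos"]-c["eye"])@rot(c);print("tcp px",K[0,2]+K[0,0]*q[0]/-q[2],K[1,2]+K[1,1]*q[1]/q[2])
cv2.imwrite("pics/s1.png",cv2.resize(p[160:310,200:400],(800,600),interpolation=cv2.INTER_CUBIC))
E
```

```text
2.225 [598.74702999  68.52027052  62.97339383] [4.39468431e-05 1.55950196e-01 9.87764918e-01 3.45899162e-05] [-0.21674063  0.45228912 -0.34657246] 0.2524615370141099
tcp px 276.4361633212916 263.853997441031
```

View pics/s1.png

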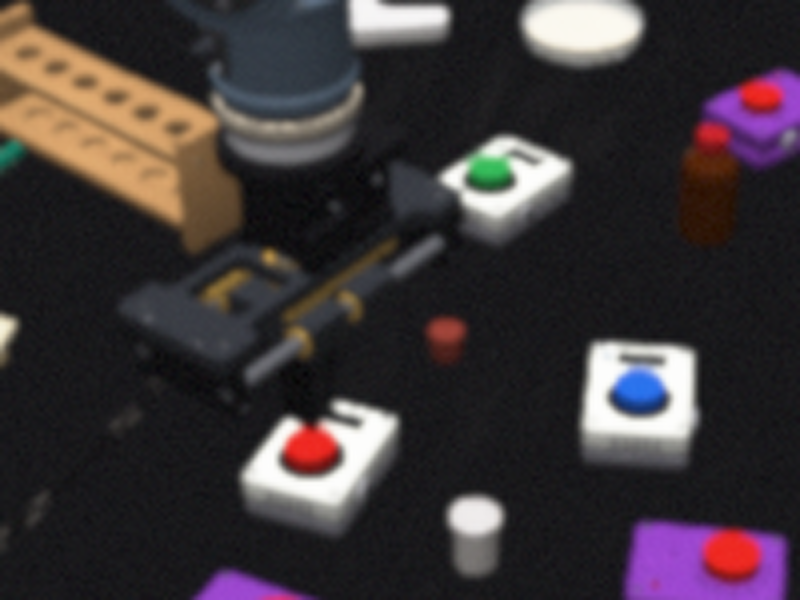

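The tip (crop ~(315,425)) hangs over the centre of the red cap (312,447). I'll press in small steps.

Request:
servo_tool(
  rows=[-1,0,0,-0.012,0,0,0,-1,0,0,-0.004,0,0,0,-1,0,0,-0.002,0,0,0,-1,0,0,-0.002,0,0,0,-1,0,0,-0.002,0,0,0,-1,0,0,-0.002,0,0,0,-1,0,0,-0.001,0,0,0,-1,0,0,0,0,0,0],
)

```text
time_s: 3.28
tcp_pos: [599.2, 67.9, 37.4]
tcp_rot: [0.0, 0.156, 0.988, -0.0]
contact_force: [0.6, -0.5, 0.9]
gripper_width: 0.7
finger_force: 0.1
```

Request:
servo_tool(
  rows=[-1,0,0,-0.001,0,0,0,-1,0,0,-0.001,0,0,0,-1,0,0,0,0,0,0],
)

```text
time_s: 3.65
tcp_pos: [599.3, 67.9, 35.5]
tcp_rot: [0.0, 0.156, 0.988, -0.0]
contact_force: [-0.3, -0.8, 1.7]
gripper_width: 0.2
finger_force: 1.0
```

Request:
servo_tool(
  rows=[-1,0,0,-0.001,0,0,0,-1,0,0,-0.0005,0,0,0],
)

```text
time_s: 3.9
tcp_pos: [599.3, 67.9, 35.3]
tcp_rot: [0.001, 0.156, 0.988, -0.0]
contact_force: [-2.5, -1.1, 12.0]
gripper_width: 0.2
finger_force: 6.1
```

Red is bottomed at 35.3 mm with 12 N. I'll lift and go over yellow.

Request:
servo_tool(
  rows=[-1,0,0,0.01,0,0,0,-1,0,0,0.03,0,0,0,-1,0,0,0.03,0,0,0,-1,-0.0286,0.0292,0,0,0,0,-1,-0.0286,0.0292,0,0,0,0,-1,-0.0286,0.0292,0,0,0,0,-1,-0.0286,0.0292,0,0,0,0,-1,-0.0286,0.0292,0,0,0,0,-1,0,0,-0.03,0,0,0,-1,0,0,-0.015,0,0,0,-1,0,0,0,0,0,0],
)

```text
time_s: 5.28
tcp_pos: [455.6, 213.7, 58.1]
tcp_rot: [-0.001, 0.156, 0.988, -0.0]
contact_force: [0.1, -1.0, -0.5]
gripper_width: 0.6
finger_force: 0.0
```

```bash
python3 - <<'E'
from h import *
p,d=manip.read_camera("side")
cv2.imwrite("pics/s2.png",cv2.resize(p[230:380,220:420],(800,600),interpolation=cv2.INTER_CUBIC))
hs=cv2.cvtColor(p,cv2.COLOR_BGR2HSV).astype(int);vv,uu=np.mgrid[:480,:640]
m=(abs((hs[...,0]+90)%180-90)<10)&(hs[...,1]>110)&(np.hypot(uu-278,vv-274)<14)
print(m.sum(),world("side",uu[m],vv[m],d[m]).mean(0))
E
```

```text
105 [594.2558009   76.35864688  42.1946822 ]
```

View pics/s2.png

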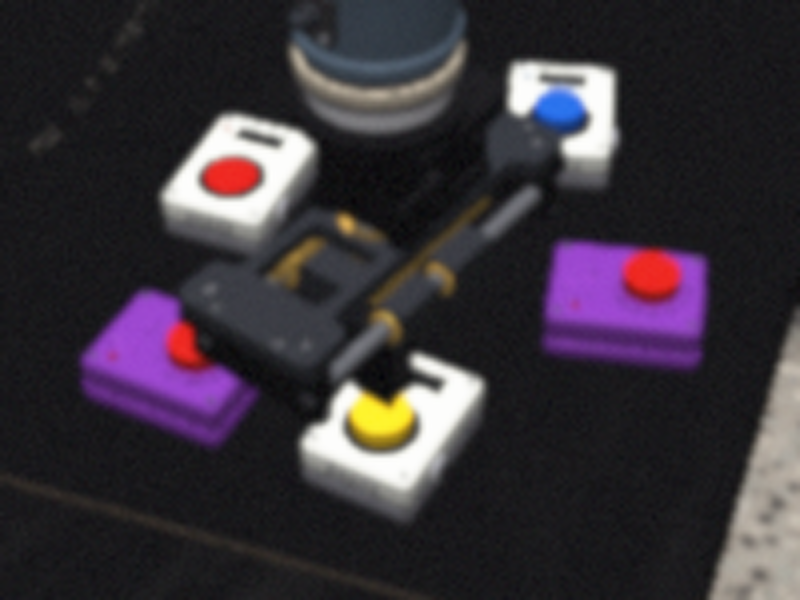

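The red cap at (232,176) is now flush. The tip at ~(390,400) is over the yellow cap (382,415). I'll press yellow.

Request:
servo_tool(
  rows=[-1,0,0,-0.009,0,0,0,-1,0,0,-0.004,0,0,0,-1,0,0,-0.002,0,0,0,-1,0,0,-0.002,0,0,0,-1,0,0,-0.002,0,0,0,-1,0,0,-0.002,0,0,0,-1,0,0,-0.001,0,0,0,-1,0,0,-0.001,0,0,0,-1,0,0,0,0,0,0],
)

```text
time_s: 6.45
tcp_pos: [456.0, 214.2, 35.9]
tcp_rot: [0.0, 0.156, 0.988, 0.0]
contact_force: [-0.5, -0.6, 1.5]
gripper_width: 0.3
finger_force: 0.6
```

Request:
servo_tool(
  rows=[-1,0,0,-0.001,0,0,0,-1,0,0,-0.0005,0,0,0],
)

```text
time_s: 6.7
tcp_pos: [456.0, 214.2, 35.3]
tcp_rot: [0.0, 0.156, 0.988, 0.0]
contact_force: [-1.7, -1.9, 13.3]
gripper_width: 0.6
finger_force: 6.4
```

Yellow is bottomed. Now over to blue.

Request:
servo_tool(
  rows=[-1,0,0,0.01,0,0,0,-1,0,0,0.03,0,0,0,-1,0,0,0.03,0,0,0,-1,-0.002,-0.0366,0,0,0,0,-1,-0.002,-0.0366,0,0,0,0,-1,-0.002,-0.0366,0,0,0,0,-1,-0.002,-0.0366,0,0,0,0,-1,-0.002,-0.0366,0,0,0,0,-1,-0.002,-0.0366,0,0,0,0,-1,-0.002,-0.0366,0,0,0,0,-1,0,0,-0.03,0,0,0,-1,0,0,-0.015,0,0,0,-1,0,0,0,0,0,0],
)

```text
time_s: 8.32
tcp_pos: [441.2, -41.9, 58.8]
tcp_rot: [-0.001, 0.157, 0.988, 0.0]
contact_force: [0.5, -0.0, 0.5]
gripper_width: 1.0
finger_force: 0.0
```

```bash
python3 - <<'E'
from h import *
p,d=manip.read_camera("side")
cv2.imwrite("pics/s3.png",cv2.resize(p[210:360,240:440],(800,600),interpolation=cv2.INTER_CUBIC))
E
```

```text
(no output)
```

View pics/s3.png

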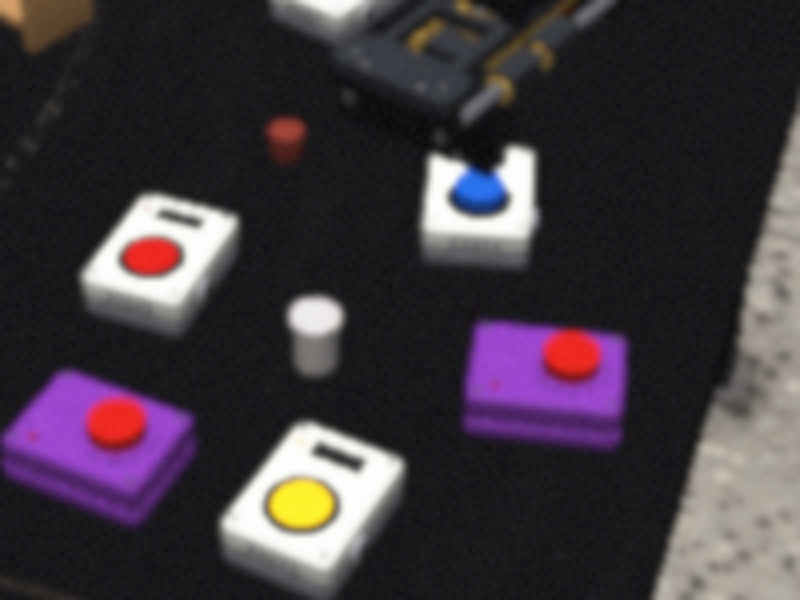

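Red (151,257) and yellow (302,504) are flush. The tip at ~(487,168) is over the blue cap (480,190). I'll press blue.

Request:
servo_tool(
  rows=[-1,0,0,-0.009,0,0,0,-1,0,0,-0.004,0,0,0,-1,0,0,-0.002,0,0,0,-1,0,0,-0.002,0,0,0,-1,0,0,-0.002,0,0,0,-1,0,0,-0.002,0,0,0,-1,0,0,-0.001,0,0,0,-1,0,0,-0.001,0,0,0,-1,0,0,0,0,0,0],
)

```text
time_s: 9.5
tcp_pos: [441.9, -42.2, 36.4]
tcp_rot: [-0.0, 0.156, 0.988, -0.0]
contact_force: [0.4, 0.5, 1.2]
gripper_width: 0.2
finger_force: 0.5
```

Request:
servo_tool(
  rows=[-1,0,0,-0.001,0,0,0,-1,0,0,-0.0006,0,0,0],
)

```text
time_s: 9.75
tcp_pos: [441.9, -42.2, 35.3]
tcp_rot: [0.0, 0.156, 0.988, -0.0]
contact_force: [-0.9, 0.6, 12.3]
gripper_width: 0.5
finger_force: 6.2
```

Request:
servo_tool(
  rows=[-1,0,0,0.01,0,0,0,-1,0,0,0.04,0,0,0,-1,0,0,0.06,0,0,0,-1,0,0,0.06,0,0,0,-1,0,0,0,0,0,0,-1,0,0,0,0,0,0],
)

```text
time_s: 10.5
tcp_pos: [441.2, -42.0, 205.0]
tcp_rot: [-0.0, 0.156, 0.988, -0.0]
contact_force: [-0.9, 0.3, 0.1]
gripper_width: 0.4
finger_force: 0.0
```

```bash
python3 - <<'E'
from h import *
p,d=manip.read_camera("side")
cv2.imwrite("pics/s4.png",cv2.resize(p[170:370,220:440],(660,600),interpolation=cv2.INTER_CUBIC))
E
```

```text
(no output)
```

View pics/s4.png

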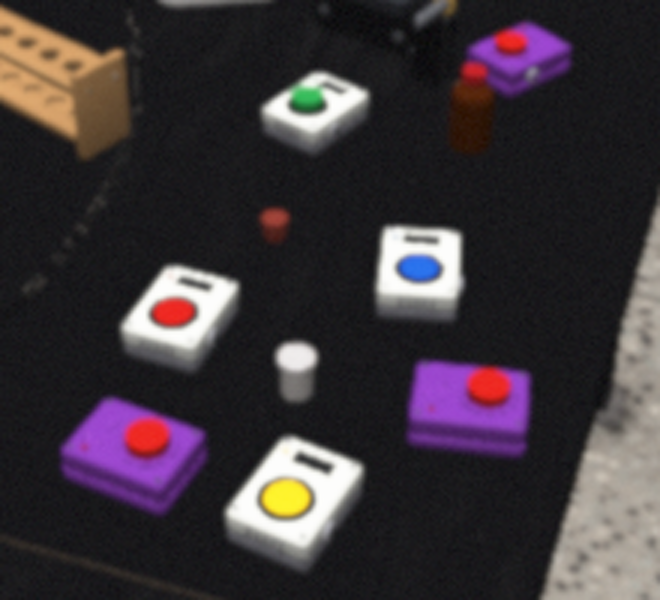

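Red (174,312), yellow (286,498) and blue (419,268) are flush, green (307,98) is still up, and nothing has been displaced. Handing in.

```bash
python3 -c "
from bench import manip
print(manip.sign_off())"
```

```text
the job is handed in; nothing more can be done
None
```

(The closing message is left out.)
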